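# Fit a feed roller and snap its retaining cap home

## Robot

A 6-joint arm with a two-finger parallel gripper is mounted at the origin on the work surface. World frame = base frame: x ahead of the robot, y to its left, z up, the work surface at z = 0. Lengths are in m, angles in rad, forces in N, time in s.
With the tool pointing down it reaches from about 0.3 to 1 m from the base axis. Payload 5.1 kg.
Tool frame: the origin (TCP) lies midway between the tips of the shut fingers; the grasp point (between the pads) lies 19 mm behind it (ctrl.grasp_offset is the distance from the TCP to the grasp point, in m); z points along the fingers, y is the direction in which the jaws open and shut (so a half turn about z gives the same grasp; the last joint's range is limited). The gripper opens to 95 mm and grips with 3 to 60 N. Pads are 20 mm wide; open, the fingers measure 119 mm over their backs; the gripper's body (75 mm by 180 mm) begins 59 mm behind the grasp point.
Start: joints at [-1.2, 0.124, 1.65, -0, 1.367, -0.083], TCP at [0.285, -0.584, 0.215] pointing down, gripper open.
Joint ranges: [-2.61, 2.61], [-1.02, 2.33], [0.03, 2.71], [-1.35, 4.49], [0.32, 2.68], [-2.91, 2.91]. Speed limits (rad/s): [2.57, 2.57, 3.14, 3.14, 3.14, 3.14].

## Interface

Orientations are given as a unit quaternion [x, y, z, w].
In Python, from plant import ctrl gives the robot as it stands.
- The arm moves only by the tool carry_out, never from a script. Its argument "rows" is a list of rows, each a list of 7 numbers: the turn, a rotation vector about the tool's x, y, z in units of 10 degrees (1.0 is 10 degrees), then the shift along the tool's x, y, z in units of 50 mm (1.0 is 50 mm), then the opening in per cent of the stroke, from 0 (shut) to 100 (fully open). In form: [[wx, wy, wz, x, y, z, jaw], ...]. A call has exactly 8 rows; each row shifts and turns the commanded pose from where the row before left it, along the tool's axes as they then stand; what a row does not reach is not made up. A row lasts 1/8 s, in which the tool goes at most 62.5 mm and 10.7 degrees, less where a joint would pass 70% of its speed; a pose out of reach is approached as far as the arm can. A call is refused whole if a number of a shift passes 1 or a number of a turn 1, either way. A call with a gripper value outside its range is refused whole. The fingers move at their own pace and stop on an object; "squeeze" is the grip in N (left out, the last holds). Time passes only in rows, so rows that do not move let the fingers close, or fill a call up. It gives the time, the measured TCP pose, the force and the opening at its end, in the units of the state.
- ctrl.state(): the state, without advancing time (a new reading comes with each control period).
- ctrl.get_image(name): name is "side" or "top" or "wrist"; returns a dict with "pixels" (480x640x3 uint8, red, green, blue), "z_map" (480x640 float32, m along the optical axis (not along the pixel's ray), 0 where there is no reading), "fovy" (degrees; the focal length in pixels is half the picture's height over the tangent of half this angle, whatever the lens; pixels are square), "cx", "cy" (the principal point, pixels), "k1" (the pictures are not rectified: a ray, as slopes to the right and down, at radius r is drawn at 1 + k1 r^2 times it, then the intrinsics apply), "camera_from_world" (4x4, takes a point from world to camera coordinates). Camera axes: x right, y down, z forward; pixel columns grow to the right and rows downward; lengths in m; the calibration is good to about 2 mm. A picture is of the moment at which its call begins.
- ctrl.hand_in(): hands the job in, once; it reports no verdict.
Trained networks look in a picture, given as the dict that the camera call returned (one of the last four; its "shot" number tells which), for a name from the list of things; names that differ only in an ending like _2 or _b are one class to them, and where a whole thing is asked for, a point or a joint stands for the part that bears it (a point fixed in the world has none). Each returns a list of dicts, best first, with "conf" (0 to 1); they miss things now and then, are a little off and sometimes report something else, mostly with a low value. They report only what shows in the picture. A call takes as long as a camera call. They do not tell look-alikes from the thing itself.
- ctrl.look_for(picture, target): "location" ([x, y, z] in m, in world coordinates, good to about 4 mm: the middle of the surface that is visible of it).
The state is a dict: "time": time; "joint_positions": joint angles; "qvel": joint speeds; "tau": joint torques, N m; "tcp_pos": TCP position; "orientation": TCP orientation; "contact_force": force on the tool from outside, world axes, zero at the start; "wrist_torque": the same for the moment, N m; "width": finger opening in m.
Only numpy, scipy, OpenCV 4.12 (cv2) and the standard library are available. Lean on these libraries where they do the work, as an engineer would, in place of code of your own. Each camera call takes 0.05 s, during which the arm holds its last target. There are 200 camera calls.

## Task

Fit the new blue feed roller in the copier's paper feed unit: lay its shaft level in the two saddles, with its gear at the same end as the unit's drive gear, and let go of it. Then push the green snap cap straight down onto the stud beside the plain-end saddle, past the click, and keep pressing until it is fully home with its spring washer flat; finish while still holding the cap pressed down there. Leave everything else on the counter where it is.

Things in the scene. Friction and masses are not known exactly. Their poses are not given: they have to be found in the camera images.
- unit: Copier paper feed unit, fixed on the counter: dark grey frame 124 (x) x 172 (y) mm. Origin: centre of its underside; y runs along the roller's place to the drive-gear end, z up. Two cheeks, 10 mm thick in y, 60 mm wide in x, 56.5 mm high, stand at y = +72 and -72 mm; each has an open-topped saddle at x = 0. All between them is below 42 mm. Lay the roller in from straight above.
- saddle_gear (a point): Resting point of the roller's axis in the saddle at the drive-gear (+y) end, 52 mm above the counter, mid cheek. The saddle is a U slot 9 mm wide, 8.5 mm deep, its mouth flared at 45 degrees to 16 mm. Just outside this cheek is the cream drive gear, 36 mm in diameter, its top 55 mm high, centred 24 mm to the -x side. Axes as unit.
- saddle_plain (a point): The same point of the like saddle at the plain (-y) end, 144 mm from saddle_gear, 52 mm above the counter; the stud stands beside it. Axes as unit.
- stud_seat (a point): Centre of the cap's rigid seat (30 mm wide pedestal top) at the foot of the stud, 57.5 mm above the counter, 21 mm from saddle_plain on the unit's +x side; z up the stud. Pushed on, the cap meets the sprung nubs with its underside 9 mm above the seat; the push rises to about 10 N, drops with a click at about 4 to 5 mm, then the washer resists until the cap stands on the seat.
- stud_tip (a point): Tip of the upright cream nylon stud, 16.5 mm above stud_seat. The stud is 10 mm in diameter, tapering to 6 mm at the tip; four sprung nubs, sloped above and undercut below, stand out to 21 mm across 6 mm above the seat. Bring the cap over it within about 2 mm of centre.
- washer (a joint): Orange spring washer around the stud's foot, 24 mm across: 0 = free, standing 3 mm above the seat; 0.003 = pressed flat into the seat, which takes 9 N. If the push on the cap is let go it lifts the cap about 2.5 mm off the seat again, so the cap must be held down with more than 9 N; about 15 N is right.
- roller: New feed roller, about 160 g, lying on the counter: blue rubber sleeve 22 mm in diameter, 100 mm long, on an 8 mm steel shaft with ends at y = -96 and +101 mm; cream gear 21 mm in diameter at y = 83 to 95 mm. Origin: on the axis, middle of the sleeve, 11 mm above the counter. Its y axis runs along the shaft to the gear end; it may be rolled about it. Grip across the sleeve.
- roller_gear_journal (a point): Point on the roller's axis 72 mm from its middle towards the gear: this part of the shaft lies in saddle_gear.
- roller_plain_journal (a point): Point on the roller's axis 72 mm from its middle away from the gear: this part of the shaft lies in saddle_plain.
- cap: Green round snap cap, about 30 g, mouth down on the counter. Origin: centre of its underside, z up; yaw does not matter. Ribbed head 30 mm in diameter, 4 to 24 mm above the origin (grip here); flange 48 mm in diameter, 4 mm thick, at the bottom. Bore: lip 17 mm in diameter over the lowest 2 mm, above it 24 mm. When home the flange reaches over the shaft, 1.5 mm clear.
- spare_gear: Bystander: small grey plastic gear lying flat, 38 mm in diameter, 16 mm high. Origin: centre of its underside.
- grease_jar: Bystander: small amber jar with white lid, 40 mm in diameter, 40 mm high. Origin: centre of its underside.
- screwdriver: Bystander: screwdriver lying on the counter. Origin: under its middle.
- stapler: Bystander: red and black stapler, 135 mm long, 49 mm high. Origin: centre of its underside.
- air_can: Bystander: tall blue and steel spray can, 66 mm in diameter, 200 mm high. Origin: centre of its underside.
- mug: Bystander: white mug, 80 mm in diameter, 92 mm high. Origin: centre of its underside.
- blue_cup: Bystander: blue cup, 72 mm in diameter, 85 mm high. Origin: centre of its underside.
Things that resemble listed ones, but are neither listed nor needed, are in the scene too. Of the things that look like the roller, take the one that is nearest to the robot's base at the start.

How it is judged:
By the outcome, as a careful person would: the job done as asked, in the order asked, and still so for the second after the job is handed in, while the arm keeps its last pose, push and grip.
It also fails if it takes over 67 s, if anything falls off the work surface, if the arm or the gripper's body presses on something with over 40 N, if the wrist force passes 120 N, or if a joint passes its speed limit or range.

## Working session

There is one attempt and no reset: what is moved stays moved. The work goes in short steps, Python scripts to look and compute and a tool call to move; the robot and the scene stay as the last step left them, time stands still between calls to the robot, and variables do not carry over. Pictures are saved under pics/ and viewed, about 8 in all and at most 12, crops included, and the job is handed in when it is done.

Besides the shell and the picture viewer there is one more tool, called after "Call:" as a command line: name --pt "numbers of a row" for each row, then --argument value for the rest. carry_out: Moves the arm, as the interface text tells. Its arguments: {"type":"object","properties":{"rows":{"type":"array"},"squeeze":{"type":"number"}},"required":["rows"]}

```bash
mkdir -p pics; cat > h.py <<'E'
import numpy as np, cv2
from plant import ctrl
from scipy.spatial.transform import Rotation as R
def world(d):
    h,w=d["z_map"].shape; f=h/2/np.tan(np.radians(d["fovy"])/2)
    v,u=np.mgrid[0:h,0:w]; K=np.array([[f,0,d["cx"]],[0,f,d["cy"]],[0,0,1]])
    p=cv2.undistortPoints(np.stack([u.ravel(),v.ravel()],1).astype(np.float64)[:,None],K,np.array([d["k1"],0,0,0.]))[:,0].reshape(h,w,2)
    z=d["z_map"]; P=np.dstack([p[...,0]*z,p[...,1]*z,z])
    T=np.linalg.inv(d["camera_from_world"]); W=P@T[:3,:3].T+T[:3,3]; W[z==0]=np.nan; return W
def save(d,n,crop=None,s=1):
    im=d["pixels"][...,::-1]
    if crop: im=im[crop[1]:crop[3],crop[0]:crop[2]]
    cv2.imwrite("pics/"+n,cv2.resize(im,None,fx=s,fy=s,interpolation=cv2.INTER_CUBIC))
E
python3 - <<'E'
from h import *
for c in ["top","side"]:
    d=ctrl.get_image(c); save(d,c+"0.png")
    T=np.linalg.inv(d["camera_from_world"]);print(c,d["fovy"],T[:3,3].round(3),T[:3,2].round(2))
    for n in ["unit","roller","cap","roller_gear_journal","roller_plain_journal","saddle_gear","saddle_plain","stud_tip","stud_seat","air_can","mug","blue_cup","stapler"]:
        print(n,[(round(r["conf"],2),np.round(r["location"],3).tolist()) for r in ctrl.look_for(d,n)[:4]])
print(ctrl.state())
E
```

```text
top 48.383629157447274 [0.402 0.007 1.287] [ 0.06 -0.01 -1.  ]
unit [(0.63, [0.473, -0.248, 0.021]), (0.41, [0.449, 0.251, 0.005])]
roller [(0.94, [0.455, -0.473, 0.019]), (0.7, [0.476, -0.252, 0.018])]
cap [(0.51, [0.452, 0.249, 0.004])]
roller_gear_journal [(0.91, [0.47, -0.253, 0.021]), (0.69, [0.454, -0.473, 0.015])]
roller_plain_journal [(0.75, [0.476, -0.251, 0.02]), (0.58, [0.453, -0.476, 0.015]), (0.53, [0.42, 0.146, 0.008])]
saddle_gear [(0.74, [0.585, 0.096, 0.02])]
saddle_plain [(0.87, [0.584, 0.097, 0.024])]
stud_tip [(0.68, [0.583, 0.102, 0.025]), (0.46, [0.686, -0.209, 0.02])]
stud_seat [(0.98, [0.585, 0.098, 0.021])]
air_can [(0.63, [0.652, 0.394, 0.18]), (0.62, [0.584, 0.101, 0.018]), (0.26, [0.421, 0.146, 0.011])]
mug [(0.82, [0.492, 0.486, 0.046])]
blue_cup [(0.57, [0.289, -0.436, 0.049]), (0.16, [0.584, 0.092, 0.023])]
stapler [(0.89, [0.672, -0.423, 0.051])]
side 51.93063579852312 [0.472 0.847 0.992] [ 0.   -0.68 -0.73]
unit [(0.9, [0.585, 0.112, 0.025]), (0.16, [0.684, -0.195, 0.021])]
roller [(0.66, [0.443, -0.014, 0.035]), (0.6, [0.475, -0.227, 0.021]), (0.6, [
[... 691 characters left out ...]
0.407, 0.048])]
{'time': 1.4, 'joint_positions': array([-1.19960693e+00,  1.23800251e-01,  1.65028084e+00,  7.53888836e-06,
        1.36751667e+00, -8.26088092e-02]), 'qvel': array([ 0.00036718, -0.00016036, -0.0005481 ,  0.00040612, -0.0003039 ,
       -0.00079816]), 'tau': array([ 8.42811517e-06, -4.17578101e+01, -3.60216093e+01,  7.75044272e-02,
        4.29376087e-02, -7.42770027e-06]), 'tcp_pos': array([ 0.28491643, -0.58421953,  0.21466739]), 'orientation': array([ 9.74368819e-01,  2.24956450e-01,  3.28602962e-06, -3.05964337e-06]), 'contact_force': array([ 0.76218326,  0.35876716, -0.20170945]), 'wrist_torque': array([0.05272484, 0.05129093, 0.01572627]), 'width': 0.09541535884158267}
```

View pics/top0.png

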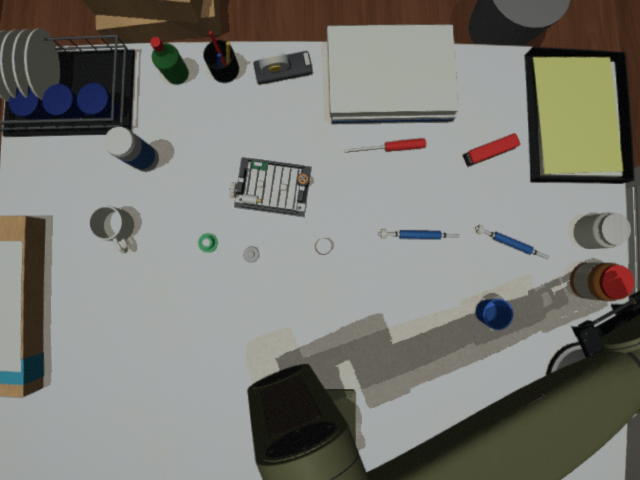

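View pics/side0.png

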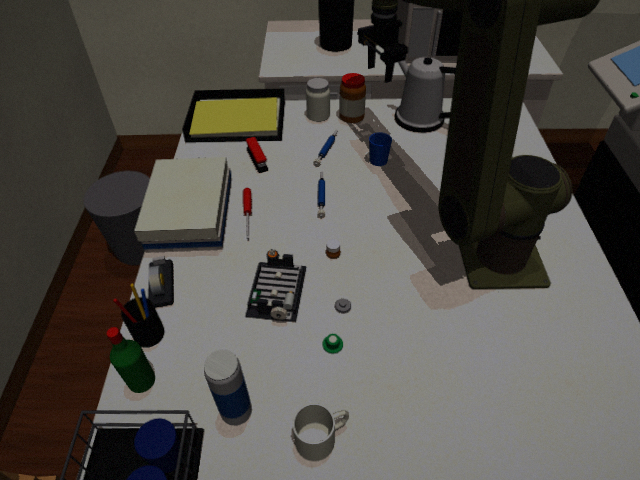

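The top view shows two blue rollers, at px (420,235) and (512,241). The one at (420,235), near world (0.475,-0.25), is closer to the base, and its gear (px 383,234) points to +y. The unit is at (273,187), with its drive gear on the left (+y) and the orange washer and stud on the right (303,178). The green cap is at (208,242).

```bash
python3 - <<'E'
from h import *
d=ctrl.get_image("top"); W=world(d); 
a=cv2.resize(d["pixels"][150:225,225:325,::-1],None,fx=6,fy=6,interpolation=cv2.INTER_CUBIC)
b=cv2.resize(d["pixels"][222:247,370:470,::-1],None,fx=6,fy=6,interpolation=cv2.INTER_CUBIC)
cv2.imwrite("pics/t1.png",np.vstack([a[:450],b]))
hsv=cv2.cvtColor(d["pixels"],cv2.COLOR_RGB2HSV)
def seg(lo,hi,box,n):
    m=cv2.inRange(hsv,lo,hi)>0; k=np.zeros_like(m); k[box[1]:box[3],box[0]:box[2]]=1; m&=k
    p=W[m]; p=p[~np.isnan(p[:,0])]; c=p.mean(0)
    w,v=np.linalg.eigh(np.cov(p[:,:2].T)); ax=v[:,1]; t=(p[:,:2]-c[:2])@ax
    print(n,len(p),"mean",c.round(4),"mid",((p.min(0)+p.max(0))/2).round(4),"ax",ax.round(3),"ext",t.min().round(4),t.max().round(4),"zmax",p[:,2].max().round(4)); return c,ax
c,ax=seg((100,120,40),(130,255,255),(390,225,450,245),"roller")
# non-counter height points near axis
k=np.abs(W[...,:2]-c[:2]).max(-1)<.13; q=W[k&(W[...,2]>.004)]; t=(q[:,:2]-c[:2])@ax; s=(q[:,:2]-c[:2])@[-ax[1],ax[0]]
for x in np.arange(-.12,.12,.01):
    g=(t>=x)&(t<x+.01)&(abs(s)<.03)
    if g.any(): print(round(x,3),g.sum(),"s",s[g].min().round(3),s[g].max().round(3),"z",q[g,2].max().round(3))
seg((55,80,40),(85,255,255),(190,225,225,260),"cap")
seg((5,100,60),(20,255,255),(290,165,320,195),"washer")
# unit high points
k=(abs(W[...,0]-.585)<.11)&(abs(W[...,1]-.1)<.13)
q=W[k&(W[...,2]>.006)][:,:2].astype(np.float32); print("unit rect",cv2.minAreaRect(q))
Z=np.where(k,W[...,2],0)[150:225,225:325]; hm=cv2.applyColorMap((np.clip(Z/.08,0,1)*255).astype(np.uint8),cv2.COLORMAP_JET)
cv2.imwrite("pics/hm.png",cv2.resize(hm,None,fx=6,fy=6,interpolation=cv2.INTER_NEAREST))
E
```

```text
roller 301 mean [ 0.4737 -0.2599  0.0205] mid [ 0.4734 -0.259   0.0198] ax [0.02 1.  ] ext -0.0476 0.0495 zmax 0.0272
-0.12 9 s -0.028 0.023 z 0.006
-0.11 6 s -0.026 0.023 z 0.005
-0.1 18 s -0.023 0.026 z 0.016
-0.09 23 s -0.025 0.023 z 0.019
-0.08 14 s -0.008 0.021 z 0.022
-0.07 20 s -0.025 0.026 z 0.019
-0.06 18 s -0.027 0.029 z 0.019
-0.05 43 s -0.029 0.026 z 0.027
-0.04 45 s -0.022 0.027 z 0.027
-0.03 40 s -0.009 0.02 z 0.027
-0.02 43 s -0.024 0.027 z 0.025
-0.01 39 s -0.011 0.015 z 0.026
-0.0 46 s -0.021 0.025 z 0.027
0.01 43 s -0.025 0.013 z 0.025
0.02 38 s -0.02 0.009 z 0.025
0.03 42 s -0.022 0.026 z 0.026
0.04 44 s -0.02 0.028 z 0.025
0.05 27 s -0.029 0.026 z 0.022
0.06 14 s -0.01 0.007 z 0.018
0.07 17 s -0.029 0.003 z 0.018
0.08 37 s -0.026 0.025 z 0.027
0.09 32 s -0.028 0.025 z 0.023
0.1 7 s -0.026 0.02 z 0.006
0.11 4 s -0.011 0.018 z 0.007
cap 221 mean [0.453  0.2487 0.0105] mid [0.4547 0.2514 0.0121] ax [-0.995  0.104] ext -0.0232 0.0211 zmax 0.0278
washer 51 mean [0.5994 0.0213 0.0603] mid [0.6003 0.0206 0.0607] ax [0.152 0.988] ext -0.0122 0.0117 zmax 0.0668
unit rect ((0.5832889080047607, 0.09633831679821014), (0.2125822752714157, 0.2566767930984497), 2.801581382751465)
```

View pics/t1.png

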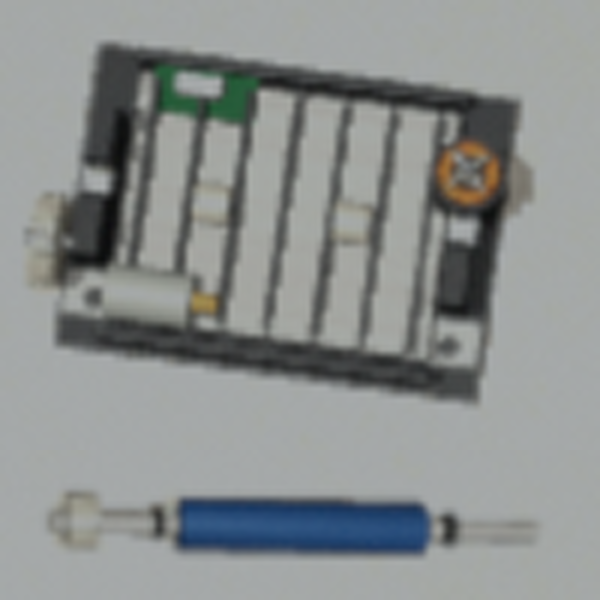

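```bash
cat >> h.py <<'E'
def plan(pos,yaw,n):
    """rows to pos with tool pointing down and tool-y at world angle yaw (deg), modulo half turn"""
    s=ctrl.state(); Rm=R.from_quat(s["orientation"]); p=np.array(s["tcp_pos"])
    y=np.radians(yaw); ty=np.array([np.cos(y),np.sin(y),0]); best=None
    for sg in (1,-1):
        G=R.from_matrix(np.column_stack([np.cross(sg*ty,[0,0,-1]),sg*ty,[0,0,-1]])); rv=(Rm.inv()*G).as_rotvec()
        if best is None or np.linalg.norm(rv)<np.linalg.norm(best): best=rv
    st=R.from_rotvec(best/n); dp=(np.array(pos)-p)/n
    for i in range(n):
        print(np.round(np.r_[np.degrees(best)/n/10,Rm.inv().apply(dp)/.05],3).tolist()); Rm=Rm*st
def st():
    s=ctrl.state(); m=R.from_quat(s["orientation"]).as_matrix(); print("t",round(s["time"],2),"tcp",s["tcp_pos"].round(4),"yaw_y",np.degrees(np.arctan2(m[1,1],m[0,1])).round(2),"z",m[:,2].round(3),"F",s["contact_force"].round(2),"w",round(s["width"],4),"q",s["joint_positions"].round(2))
E
python3 - <<'E'
from h import *
plan([.474,-.257,.22],-1.1,8)
E
```

```text
[-0.0, -0.0, -0.786, 0.783, -0.528, -0.013]
[-0.0, -0.0, -0.786, 0.848, -0.416, -0.013]
[-0.0, -0.0, -0.786, 0.897, -0.296, -0.013]
[-0.0, -0.0, -0.786, 0.929, -0.17, -0.013]
[-0.0, -0.0, -0.786, 0.944, -0.042, -0.013]
[-0.0, -0.0, -0.786, 0.941, 0.088, -0.013]
[-0.0, -0.0, -0.786, 0.92, 0.216, -0.013]
[-0.0, -0.0, -0.786, 0.882, 0.34, -0.013]
```

Call:
carry_out --pt "0 0 -0.79 0.78 -0.53 -0.01 60" --pt "0 0 -0.79 0.85 -0.42 -0.01 60" --pt "0 0 -0.79 0.9 -0.3 -0.01 60" --pt "0 0 -0.79 0.93 -0.17 -0.01 60" --pt "0 0 -0.79 0.94 -0.04 -0.01 60" --pt "0 0 -0.79 0.94 0.09 -0.01 60" --pt "0 0 -0.78 0.92 0.22 -0.01 60" --pt "0 0 -0.78 0.88 0.34 -0.01 60" --squeeze 20

```text
time: 2.45
tcp_pos: [0.474, -0.2552, 0.2189]
orientation: [0.712, 0.702, 0.0, 0.0]
contact_force: [0.2, -0.5, 0.5]
width: 0.0569
```

```bash
python3 - <<'E'
from h import *
d=ctrl.get_image("wrist"); st(); save(d,"w1.png")
T=np.linalg.inv(d["camera_from_world"]);print(d["fovy"],T[:3,3].round(3),T[:3,:3].round(2).tolist())
W=world(d); hsv=cv2.cvtColor(d["pixels"],cv2.COLOR_RGB2HSV)
m=(cv2.inRange(hsv,(100,120,30),(130,255,255))>0)&(np.hypot(W[...,0]-.474,W[...,1]+.257)<.09)
p=W[m]; r=cv2.minAreaRect(p[:,:2].astype(np.float32)); c=p.mean(0); print(len(p),c.round(4),r,np.percentile(p[:,2],[5,50,95]).round(4))
plan([.474,-.257,.1],-1.1,4)
E
```

```text
t 2.5 tcp [ 0.476 -0.251  0.219] yaw_y -0.37 z [ 0.002  0.003 -1.   ] F [1.63 2.45 1.07] w 0.0572 q [-0.59 -0.13  1.89  0.    1.38 -0.58]
71.92288537404974 [ 0.474 -0.179  0.388] [[1.0, -0.01, -0.0], [-0.01, -0.96, -0.27], [0.0, 0.27, -0.96]]
837 [ 0.4738 -0.2476  0.0199] ((0.4740641117095947, -0.2538764178752899), (0.09257794916629791, 0.01683536171913147), 88.95050048828125) [0.0166 0.0202 0.0219]
[0.003, -0.005, 0.018, -0.032, -0.011, 0.595]
[0.003, -0.005, 0.018, -0.031, -0.011, 0.595]
[0.003, -0.005, 0.018, -0.031, -0.01, 0.595]
[0.003, -0.005, 0.018, -0.031, -0.01, 0.595]
```

View pics/w1.png

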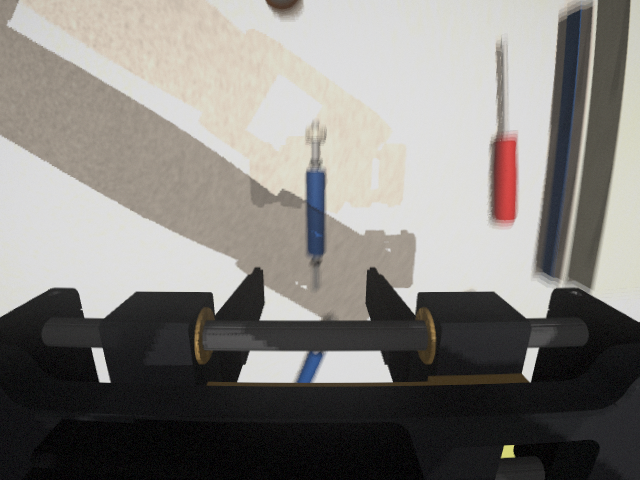

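The roller is in view: sleeve at px (315,170–255), gear up (+y) at (316,130), lined up between the open jaws. The picture is slightly motion-blurred, so I'm re-measuring now that the arm has settled.

```bash
python3 - <<'E'
from h import *
d=ctrl.get_image("wrist");d=ctrl.get_image("wrist"); st()
W=world(d); hsv=cv2.cvtColor(d["pixels"],cv2.COLOR_RGB2HSV)
m=(cv2.inRange(hsv,(100,120,30),(130,255,255))>0)&(np.hypot(W[...,0]-.474,W[...,1]+.257)<.075)&(W[...,2]>.013)
n,l,s,_=cv2.connectedComponentsWithStats(m.astype(np.uint8)); k=1+np.argmax(s[1:,4]); p=W[l==k]; print(s[k])
v=p[:,1]; print("yext",v.min(),v.max()); 
mid=[np.r_[(g:=p[(v>=a)&(v<a+.01)])[:,:2].mean(0),g[:,0].min(),g[:,0].max(),np.median(g[:,2])].round(4).tolist() for a in np.arange(-.31,-.2,.01) if ((v>=a)&(v<a+.01)).sum()>5]
print(*mid,sep="\n"); a=np.array(mid)[1:-1]; print("slope dx/dy",np.polyfit(a[:,1],(a[:,2]+a[:,3])/2,1))
E
```

```text
t 2.6 tcp [ 0.4741 -0.2551  0.2189] yaw_y -0.83 z [ 0. -0. -1.] F [ 0.04 -0.74  0.02] w 0.0569 q [-0.59 -0.13  1.89 -0.    1.37 -0.58]
[305 210  16  51 507]
yext -0.3060678891640679 -0.24638025838507316
[0.4704, -0.303, 0.4621, 0.4775, 0.0201]
[0.4708, -0.2952, 0.4634, 0.4788, 0.0203]
[0.471, -0.285, 0.4636, 0.4789, 0.0205]
[0.4716, -0.2752, 0.4638, 0.4801, 0.0203]
[0.4714, -0.2652, 0.4652, 0.479, 0.0206]
[0.4712, -0.2552, 0.4642, 0.478, 0.0205]
[0.4706, -0.2485, 0.469, 0.4735, 0.021]
slope dx/dy [0.00848366 0.47383436]
```

Call:
carry_out --pt "0 0 0 -0.05 -0.03 0.8 60" --pt "0 0 0 0 0 0.9 60" --pt "0 0 0 0 0 0.9 60" --pt "0 0 0 0 0 0.8 60" --pt "0 0 0 0 0 0.6 60" --pt "0 0 0 0 0 0.32 60" --pt "0 0 0 0 0 0 60" --pt "0 0 0 0 0 0 0" --squeeze 25

```text
time: 3.6
tcp_pos: [0.4723, -0.2599, 0.0035]
orientation: [0.714, 0.701, 0.0, 0.001]
contact_force: [0.7, 0.4, -0.7]
width: 0.0512
```

Call:
carry_out --pt "0 0 0 0 0 0 0" --pt "0 0 0 0 0 0 0" --pt "0 0 0 0 0 0 0" --pt "0 0 0 0 0 -0.2 0" --pt "0 0 0 0 0 -0.5 0" --pt "0 0 0 0 0 -0.8 0" --pt "0 0 0 0 0 -0.9 0" --pt "0 0 0 0 0 -0.8 0"

```text
time: 4.6
tcp_pos: [0.4716, -0.2589, 0.1645]
orientation: [0.713, 0.701, 0.0, 0.0]
contact_force: [0.6, 0.3, -1.1]
width: 0.0213
```

```bash
python3 - <<'E'
from h import *
st(); plan([.575,-.03,.25],-8,6)
E
```

```text
t 4.6 tcp [ 0.4716 -0.2589  0.1645] yaw_y -1.0 z [ 0. -0. -1.] F [ 0.58  0.32 -1.06] w 0.0213 q [-0.6  -0.09  1.95 -0.    1.28 -0.58]
[0.0, 0.0, 0.117, 0.769, 0.332, -0.285]
[0.0, 0.0, 0.117, 0.775, 0.316, -0.285]
[0.0, 0.0, 0.117, 0.782, 0.3, -0.285]
[0.0, 0.0, 0.117, 0.788, 0.284, -0.285]
[0.0, 0.0, 0.117, 0.793, 0.268, -0.285]
[0.0, 0.0, 0.117, 0.798, 0.252, -0.285]
```

Call:
carry_out --pt "0 0 0.12 0.5 0.2 -0.28 0" --pt "0 0 0.12 0.8 0.32 -0.28 0" --pt "0 0 0.12 0.8 0.32 -0.28 0" --pt "0 0 0.12 0.8 0.3 -0.28 0" --pt "0 0 0.12 0.8 0.28 -0.28 0" --pt "0 0 0.1 0.7 0.24 -0.28 0" --pt "0 0 0 0.3 0.1 0 0" --pt "0 0 0 0 0 0 0"

```text
time: 5.6
tcp_pos: [0.577, -0.031, 0.2459]
orientation: [0.754, 0.657, -0.001, -0.0]
contact_force: [-0.8, -1.0, -1.9]
width: 0.0214
```

```bash
python3 - <<'E'
from h import *
d=ctrl.get_image("wrist");d=ctrl.get_image("wrist"); st(); save(d,"w2.png")
W=world(d); np.save("W2.npy",W); 
E
```

```text
t 5.7 tcp [ 0.5766 -0.0321  0.2455] yaw_y -8.02 z [-0.002 -0.    -1.   ] F [-0.16  0.01 -0.63] w 0.021 q [-0.15 -0.05  1.78 -0.    1.42 -0.01]
```

View pics/w2.png

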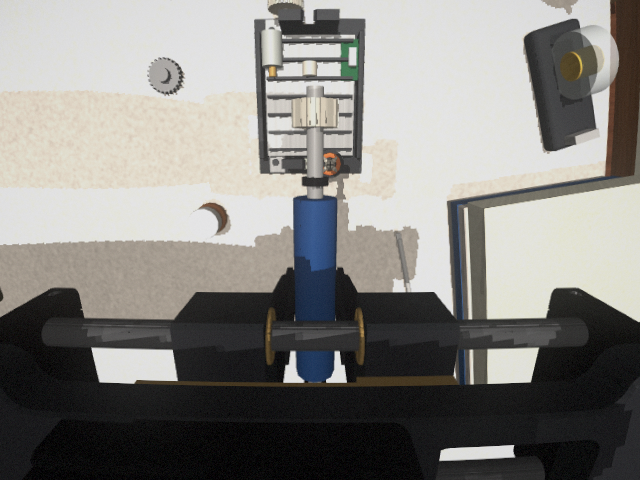

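Wrist view: the roller is held level with its gear leading (+y). The unit is straight ahead at px (258–365,20–173) and its edges are parallel to the shaft. The stud with its orange washer is at (332,163), to the right of the shaft line. Next I get the exact offsets.

```bash
cat > m.py <<'E'
from h import *
def unit(d,yaw=8.0,c0=(.585,.1)):
    W=world(d); hsv=cv2.cvtColor(d["pixels"],cv2.COLOR_RGB2HSV)
    a=np.radians(yaw); ux=np.array([np.cos(a),-np.sin(a)]); uy=np.array([np.sin(a),np.cos(a)])
    X=(W[...,:2]-c0)@ux; Y=(W[...,:2]-c0)@uy; Z=W[...,2]
    near=(abs(X)<.08)&(abs(Y)<.115)
    m=near&(Z>.012)&(Z<.07)
    print("side edges by Y: Y,xmin,xmax")
    L=[]
    for y in np.arange(-.06,.07,.01):
        g=m&(Y>=y)&(Y<y+.01)
        if g.sum()>5: L.append([y+.005,np.percentile(X[g],1),np.percentile(X[g],99)])
    L=np.array(L); print(L.round(4).tolist()); print("slopes deg",[np.degrees(np.polyfit(L[:,0],L[:,i],1)[0]).round(2) for i in(1,2)])
    for s in(-1,1):
        for lo,hi in((-.05,-.03),(-.03,-.01),(-.01,.01),(.01,.03),(.03,.05)):
            g=m&(X>lo)&(X<hi)&(Y*s>.06)&(Z>.05)&(Z<.06)
            if g.sum()>8: print("cheek",s,lo,"Y",np.percentile(Y[g],[2,98]).round(4),"X",np.percentile(X[g],[2,98]).round(4),"Z",np.median(Z[g]).round(4),g.sum())
    o=near&(cv2.inRange(hsv,(5,130,80),(18,255,255))>0)&(Z>.05)&(Y<-.05)
    if o.sum()>5: 
        P=np.column_stack([X[o],Y[o]]).astype(np.float32); (cx,cy),r=cv2.minEnclosingCircle(P); w=np.array(c0)+cx*ux+cy*uy
        print("washer",o.sum(),"uc",round(cx,4),round(cy,4),"r",round(r,4),"mean",P.mean(0).round(4),"world",w.round(4),"z",np.median(Z[o]).round(4))
    return W,hsv,X,Y,Z
E
python3 - <<'E'
from m import *
for c in("top","wrist"):
    print(c); d=ctrl.get_image(c); W,hsv,X,Y,Z=unit(d)
s=ctrl.state(); m=R.from_quat(s["orientation"]).as_matrix()
b=(cv2.inRange(hsv,(100,120,30),(130,255,255))>0)&(Z>.2)&(Z<.3)
p=(W[b]-s["tcp_pos"])@m; p=p[(abs(p[:,1])<.03)]
for x in np.arange(-.06,.07,.01):
    g=p[(p[:,0]>=x)&(p[:,0]<x+.01)]
    if len(g)>8: print("roller tool x",round(x,3),len(g),"y",np.percentile(g[:,1],[2,50,98]).round(4),"ztop",np.percentile(g[:,2],5).round(4))
print("x ext",p[:,0].min(),p[:,0].max())
E
```

```text
top
side edges by Y: Y,xmin,xmax
[[-0.045, -0.0525, 0.0614], [-0.035, -0.0541, 0.0602], [-0.025, -0.0541, 0.0353], [-0.015, -0.054, 0.0631], [-0.005, -0.0542, 0.0623], [0.005, -0.0534, 0.0627], [0.015, -0.0543, 0.0613], [0.025, -0.0536, 0.0622], [0.035, -0.0544, 0.0629], [0.045, -0.0545, 0.0625], [0.055, -0.0538, 0.0629], [0.065, -0.0508, 0.0587]]
slopes deg [np.float64(0.36), np.float64(3.65)]
cheek -1 -0.03 Y [-0.0811 -0.0777] X [-0.0238 -0.012 ] Z 0.0547 10
cheek -1 -0.01 Y [-0.0811 -0.0778] X [-0.009   0.0085] Z 0.0531 11
cheek -1 0.01 Y [-0.0905 -0.0792] X [0.0106 0.0296] Z 0.0575 20
cheek 1 -0.03 Y [0.0632 0.0899] X [-0.0294 -0.0105] Z 0.0542 65
cheek 1 -0.01 Y [0.0639 0.0868] X [-0.009   0.0096] Z 0.0544 25
cheek 1 0.01 Y [0.0631 0.0734] X [0.0108 0.029 ] Z 0.0552 39
cheek 1 0.03 Y [0.0634 0.0729] X [0.0306 0.0341] Z 0.0568 10
washer 17 uc -0.0105 -0.0889 r 0.0412 mean [ 0.0144 -0.0848] world [0.5623 0.0135] z 0.0618
wrist
side edges by Y: Y,xmin,xmax
[[-0.055, -0.0547, 0.0616], [-0.045, -0.0542, 0.0613], [-0.035, -0.0551, 0.0611], [-0.025, -0.0545, 0.0619], [-0.015, -0.0553, 
[... 923 characters left out ...]
 ztop -0.0182
roller tool x -0.04 548 y [-0.0107 -0.0009  0.0085] ztop -0.0183
roller tool x -0.03 71 y [-0.0076 -0.0014  0.0048] ztop -0.0185
roller tool x -0.02 72 y [-0.0114  0.0035  0.0094] ztop -0.0171
roller tool x -0.01 688 y [-0.0109 -0.0012  0.0091] ztop -0.0181
roller tool x 0.0 710 y [-0.0107 -0.0009  0.0089] ztop -0.0181
roller tool x 0.01 706 y [-0.0101 -0.0009  0.0088] ztop -0.0182
roller tool x 0.02 757 y [-0.0104 -0.0004  0.0086] ztop -0.0182
roller tool x 0.03 798 y [-0.0106 -0.0009  0.0084] ztop -0.0182
roller tool x 0.04 828 y [-0.0101 -0.0009  0.0082] ztop -0.0182
roller tool x 0.05 145 y [-0.01   -0.0009  0.0077] ztop -0.018
x ext -0.04802837046909006 0.05176531363691434
```

```bash
python3 - <<'E'
from h import *
plan([.5879,.0960,.12],-7.7,4)
E
```

```text
[-0.002, 0.0, -0.009, 0.644, -0.034, 0.629]
[-0.002, 0.0, -0.009, 0.644, -0.033, 0.629]
[-0.002, 0.0, -0.009, 0.644, -0.032, 0.629]
[-0.002, 0.0, -0.009, 0.644, -0.031, 0.629]
```

Call:
carry_out --pt "0 0 -0.01 0.5 -0.03 0.3 0" --pt "0 0 -0.01 0.64 -0.03 0.5 0" --pt "0 0 -0.01 0.64 -0.03 0.5 0" --pt "0 0 -0.01 0.5 -0.03 0.6 0" --pt "0 0 0 0.3 -0.01 0.4 0" --pt "0 0 0 0 0 0.22 0" --pt "0 0 0 0 0 0 0" --pt "0 0 0 0 0 0 0"

```text
time: 6.8
tcp_pos: [0.5895, 0.0965, 0.122]
orientation: [0.753, 0.658, 0.001, 0.001]
contact_force: [-0.6, -0.3, -1.4]
width: 0.0213
```

```bash
python3 - <<'E'
from m import *
d=ctrl.get_image("wrist"); st(); W,hsv,X,Y,Z=unit(d,7.7); save(d,"w3.png")
q=ctrl.get_image("side"); save(q,"s3.png",(220,200,380,340),5)
s=ctrl.state(); m=R.from_quat(s["orientation"]).as_matrix()
P=(W-s["tcp_pos"])@m
b=(cv2.inRange(hsv,(100,120,30),(130,255,255))>0)&(Z>.1)&(abs(P[...,1])<.03)
p=P[b]; print("sleeve x",p[:,0].min(),p[:,0].max(),"y",np.percentile(p[:,1],[2,98]))
# shaft ahead of sleeve, high
b=(Z>.1)&(P[...,0]>.06)&(P[...,0]<.078)&(abs(P[...,1])<.02); print("shaft y",np.percentile(P[b][:,1],[2,98]),"ztop",P[b][:,2].min())
# gear cheek profile in tool frame
b=(abs(Y-.07)<.003)&(abs(X)<.04)&(Z<.07)
for x in np.arange(-.02,.02,.001):
    g=b&(P[...,1]>=x)&(P[...,1]<x+.001)
    if g.sum(): print(round(x,3),np.median(Z[g]).round(4),end="; ")
E
```

```text
t 6.85 tcp [0.5896 0.0966 0.1222] yaw_y -7.66 z [ 0.002  0.    -1.   ] F [ 0.29  0.19 -1.47] w 0.0214 q [ 0.07  0.08  1.86 -0.    1.2   0.21]
side edges by Y: Y,xmin,xmax
[[-0.055, -0.0506, 0.0558], [-0.045, -0.0558, 0.0613], [-0.035, -0.0559, 0.0608], [-0.025, -0.0556, 0.061], [-0.015, -0.0551, 0.0607], [-0.005, -0.0556, 0.0608], [0.005, -0.0554, 0.0609], [0.015, -0.0553, 0.061], [0.025, -0.0556, 0.0609], [0.035, -0.0554, 0.0608], [0.045, -0.0547, 0.0607], [0.055, -0.0544, 0.0609], [0.065, -0.0546, 0.0606]]
slopes deg [np.float64(-0.39), np.float64(0.83)]
cheek 1 -0.05 Y [0.084  0.0923] X [-0.0321 -0.0302] Z 0.0509 33
cheek 1 -0.03 Y [0.066 0.092] X [-0.029  -0.0103] Z 0.0546 734
cheek 1 -0.01 Y [0.0659 0.0754] X [-0.0096  0.0099] Z 0.0551 198
cheek 1 0.01 Y [0.0659 0.0754] X [0.0105 0.0297] Z 0.0557 429
cheek 1 0.03 Y [0.066  0.0754] X [0.03   0.0328] Z 0.0556 65
sleeve x -0.04839193968188443 0.05140037110077056 y [-0.01081864  0.00909793]
shaft y [-0.0054806   0.00348687] ztop -0.01464402572766487
-0.02 0.0552; -0.019 0.0556; -0.018 0.0561; -0.017 0.0562; -0.016 0.056; -0.015 0.0556; -0.014 0.0555; -0.013 0.0557; -0.012 0.0553; -0.011 0.0558; -0.01 0.055; -0.009 0.0544; -0.008 0.0525; -0.007 0.0535; 0.004 0.0549; 0.005 0.0559; 0.006 0.0556; 0.007 0.056; 0.008 0.0559; 0.009 0.0558; 0.01 0.0555; 0.011 0.0563; 0.012 0.0553; 0.013 0.0555; 0.014 0.0556; 0.015 0.0556; 0.016 0.0557; 0.017 0.0563; 0.018 0.0556; 0.019 0.0557;
```

View pics/w3.png

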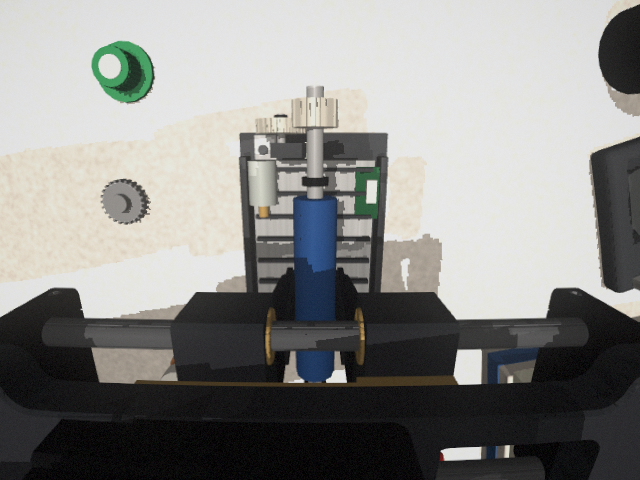

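The gear is ahead of the gear cheek, and the shaft (px 315) sits slightly to the right of the saddle mouth. The numbers give about a 1.3 mm correction along tool -y. Now descending.

Call:
carry_out --pt "0 0 0 0 -0.026 0 0" --pt "0 0 0 0 0 0.2 0" --pt "0 0 0 0 0 0.4 0" --pt "0 0 0 0 0 0.3 0" --pt "0 0 0 0 0 0.2 0" --pt "0 0 0 0 0 0.15 0" --pt "0 0 0 0 0 0.1 0" --pt "0 0 0 0 0 0 0"

```text
time: 7.9
tcp_pos: [0.5872, 0.0975, 0.053]
orientation: [0.752, 0.659, -0.0, -0.0]
contact_force: [0.3, 0.4, -2.6]
width: 0.0213
```

Call:
carry_out --pt "0 0 0 0 0 0.05 0" --pt "0 0 0 0 0 0.05 0" --pt "0 0 0 0 0 0.05 0" --pt "0 0 0 0 0 0 0" --pt "0 0 0 0 0 0 0" --pt "0 0 0 0 0 0 0" --pt "0 0 0 0 0 0 0" --pt "0 0 0 0 0 0 0"

```text
time: 8.9
tcp_pos: [0.5877, 0.0975, 0.0459]
orientation: [0.752, 0.659, 0.0, 0.0]
contact_force: [4.4, -1.1, -1.4]
width: 0.0214
```

Call:
carry_out --pt "0 0 0 0 0.012 0 0" --pt "0 0 0 0 0 0.02 0" --pt "0 0 0 0 0 0.015 0" --pt "0 0 0 0 0 0 0" --pt "0 0 0 0 0 0 0" --pt "0 0 0 0 0 0 0" --pt "0 0 0 0 0 0 0" --pt "0 0 0 0 0 0 0"

```text
time: 9.9
tcp_pos: [0.5879, 0.0974, 0.044]
orientation: [0.752, 0.659, 0.0, 0.0]
contact_force: [1.4, -0.5, 0.5]
width: 0.0212
```

```bash
python3 - <<'E'
from m import *
d=ctrl.get_image("wrist"); st(); W=world(d)
s=ctrl.state(); m=R.from_quat(s["orientation"]).as_matrix(); P=(W-s["tcp_pos"])@m
b=(P[...,0]>.06)&(P[...,0]<.08)&(abs(P[...,1]+.001)<.004)&(W[...,2]>.045);print("shaft top z",np.percentile(W[b][:,2],[50,90,98]))
hsv=cv2.cvtColor(d["pixels"],cv2.COLOR_RGB2HSV);b=(cv2.inRange(hsv,(100,120,30),(130,255,255))>0)&(abs(P[...,1])<.006)&(abs(P[...,0])<.055)&(W[...,2]>.04);print("sleeve top",np.percentile(W[b][:,2],[50,90,98]))
b=(abs(P[...,0]-.074)<.003)&(abs(P[...,1])<.03)&(abs(P[...,1])>.012);print("cheek top",np.median(W[b][:,2]))
print(s["wrist_torque"])
E
```

```text
t 9.95 tcp [0.588  0.0974 0.044 ] yaw_y -7.6 z [ 0.  0. -1.] F [ 1.76 -0.02  1.01] w 0.0213 q [ 0.07  0.17  1.9  -0.    1.07  0.21]
shaft top z [0.05462354 0.05607987 0.05787293]
sleeve top [0.06127512 0.06227891 0.06277906]
cheek top 0.05567054048117118
[-0.07211089 -0.38855243 -0.04236796]
```

Call:
carry_out --pt "0 0 0 0 0 0 30" --pt "0 0 0 0 0 0 45" --pt "0 0 0 0 0 0 45" --pt "0 0 0 0 0 0 45" --pt "0 0 0 0 0 -0.3 45" --pt "0 0 0 0 0 -0.6 45" --pt "0 0 0 0 0 -0.9 45" --pt "0 0 0 0 0 -0.9 60"

```text
time: 10.95
tcp_pos: [0.5879, 0.0974, 0.1813]
orientation: [0.752, 0.659, 0.0, 0.0]
contact_force: [0.4, 0.1, 0.7]
width: 0.0484
```

```bash
python3 - <<'E'
from h import *
st(); plan([.56,-.06,.28],-7.7,6)
E
```

```text
t 10.95 tcp [0.5879 0.0974 0.1813] yaw_y -7.6 z [ 0.001  0.    -1.   ] F [0.42 0.13 0.73] w 0.0484 q [0.07 0.03 1.81 0.   1.3  0.21]
[0.001, -0.0, 0.002, -0.532, -0.022, -0.329]
[0.001, -0.0, 0.002, -0.532, -0.022, -0.329]
[0.001, -0.0, 0.002, -0.532, -0.022, -0.329]
[0.001, -0.0, 0.002, -0.532, -0.022, -0.329]
[0.001, -0.0, 0.002, -0.532, -0.022, -0.329]
[0.001, -0.0, 0.002, -0.532, -0.022, -0.329]
```

Now I back off to look at the seated roller and measure the stud from nearby.

Call:
carry_out --pt "0 0 0 -0.4 -0.02 -0.2 60" --pt "0 0 0 -0.55 -0.02 -0.3 60" --pt "0 0 0 -0.55 -0.02 -0.3 60" --pt "0 0 0 -0.55 -0.02 0 60" --pt "0 0 0 -0.55 -0.02 0 60" --pt "0 0 0 -0.4 -0.02 0 60" --pt "0 0 0 -0.2 0 0 60" --pt "0 0 0 0 0 0 60"

```text
time: 11.95
tcp_pos: [0.5606, -0.0608, 0.2187]
orientation: [0.753, 0.658, -0.0, -0.0]
contact_force: [-0.4, -0.2, 0.7]
width: 0.0575
```

```bash
cat > stud.py <<'E'
from m import *
d=ctrl.get_image("wrist");d=ctrl.get_image("wrist"); st(); W,hsv,X,Y,Z=unit(d,7.7); save(d,"w4.png",(180,0,460,280),2.1)
o=(cv2.inRange(hsv,(4,110,60),(20,255,255))>0)&(np.hypot(W[...,0]-.597,W[...,1]-.0225)<.03)
n,l,s,c=cv2.connectedComponentsWithStats(cv2.dilate(o.astype(np.uint8),np.ones((3,3)))); k=1+np.argmax(s[1:,4]); print("orange px",s[k],c[k]); g=(l==k)&o
print("ring mean",np.nanmean(W[g],0).round(4),"median z",np.nanmedian(W[g][:,2]).round(4))
P=W[g][:,:2].astype(np.float32); print("enclosing",cv2.minEnclosingCircle(P),"ellipse",cv2.fitEllipse(cv2.convexHull(P)))
t=(np.hypot(W[...,0]-.599,W[...,1]-.021)<.014)&(Z>.068); print("stud tip pts",t.sum(),W[t].mean(0).round(4) if t.any() else "", Z[t].max() if t.any() else "")
# shaft heights
a=np.radians(7.8); ux=np.array([np.cos(a),-np.sin(a)]);uy=np.array([np.sin(a),np.cos(a)]); c=np.array([.588,.0988])
U=(W[...,:2]-c)@ux;V=(W[...,:2]-c)@uy
for v in(-.09,-.085,-.063,-.058,-.045,-.03,0,.03,.045,.058,.063,.085,.098):
    q=(abs(V-v)<.003)&(abs(U)<.015)&(Z>.05)&(Z<.08)
    if q.sum()>4: zt=np.percentile(Z[q],90); r=q&(Z>zt-.004); print("v",v,q.sum(),"ztop",zt.round(4),"U",U[r].mean().round(4))
E
python3 stud.py
```

```text
t 12.05 tcp [ 0.5608 -0.06    0.2188] yaw_y -7.58 z [-0.  0. -1.] F [0.61 0.19 0.22] w 0.0568 q [-0.2  -0.07  1.84  0.    1.37 -0.07]
side edges by Y: Y,xmin,xmax
[[-0.055, -0.0551, 0.0602], [-0.045, -0.0541, 0.06], [-0.035, -0.0548, 0.0605], [-0.025, -0.0546, 0.0602], [-0.015, -0.0543, 0.0608], [-0.005, -0.055, 0.0604], [0.005, -0.0549, 0.0611], [0.015, -0.0546, 0.0599], [0.025, -0.0542, 0.0604], [0.035, -0.0539, 0.0605], [0.045, -0.0553, 0.0612], [0.055, -0.0546, 0.0612]]
slopes deg [np.float64(0.05), np.float64(0.44)]
cheek -1 -0.03 Y [-0.0781 -0.0687] X [-0.0274 -0.0101] Z 0.0556 206
cheek -1 -0.01 Y [-0.0952 -0.0606] X [-0.0091  0.0091] Z 0.0545 450
cheek -1 0.01 Y [-0.0874 -0.0605] X [0.0101 0.0295] Z 0.0573 356
cheek -1 0.03 Y [-0.0846 -0.0623] X [0.0303 0.038 ] Z 0.0571 150
washer 246 uc 0.0239 -0.0731 r 0.0118 mean [ 0.0234 -0.0734] world [0.5989 0.0243] z 0.0594
orange px [330 119  27  28 450] [343.35555556 132.62      ]
ring mean [0.5986 0.0242 0.0594] median z 0.0594
enclosing ((0.5987374782562256, 0.02436661906540394), 0.01190098188817501) ellipse ((0.5987963080406189, 0.024340571835637093), (0.022987719625234604, 0.02338811196386814), 144.7875518798828)
stud tip pts 141 [0.5986 0.0242 0.071 ] 0.07442978604836115
v -0.09 48 ztop 0.0558 U -0.0008
v -0.085 63 ztop 0.0567 U 0.0025
v -0.063 97 ztop 0.0582 U 0.0055
v -0.058 71 ztop 0.0579 U 0.0003
v -0.045 158 ztop 0.0622 U -0.0008
v -0.03 161 ztop 0.0622 U -0.0008
v 0 172 ztop 0.0622 U -0.0003
v 0.03 174 ztop 0.0622 U -0.0009
v 0.045 14 ztop 0.0588 U -0.0042
```

View pics/w4.png

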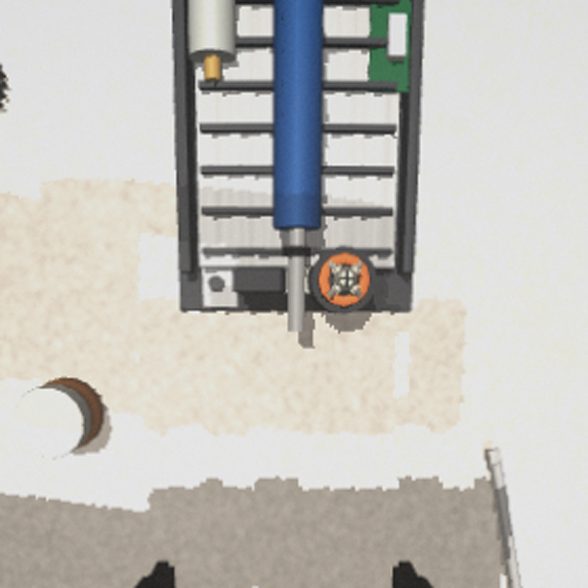

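The roller is seated and level: the sleeve top reads 62.2 mm all along it. The shaft end is at px (297,315) in the plain saddle, and the orange washer and stud beside it at (344,278) are clear. Next is the cap.

```bash
python3 - <<'E'
from h import *
plan([.440,.175,.219],-7.6,6)
E
```

```text
[-0.0, -0.0, 0.0, 0.723, -0.502, -0.0]
[-0.0, -0.0, 0.0, 0.723, -0.502, -0.0]
[-0.0, -0.0, 0.0, 0.723, -0.503, -0.0]
[-0.0, -0.0, 0.0, 0.723, -0.503, -0.0]
[-0.0, -0.0, 0.0, 0.723, -0.503, -0.001]
[-0.0, -0.0, 0.0, 0.723, -0.503, -0.001]
```

Call:
carry_out --pt "0 0 0 0.5 -0.35 0 60" --pt "0 0 0 0.75 -0.5 0 60" --pt "0 0 0 0.8 -0.56 0 60" --pt "0 0 0 0.8 -0.56 0 60" --pt "0 0 0 0.8 -0.56 0 60" --pt "0 0 0 0.5 -0.35 0 60" --pt "0 0 0 0.19 -0.14 0 60" --pt "0 0 0 0 0 0 60"

```text
time: 13.05
tcp_pos: [0.4397, 0.1751, 0.219]
orientation: [0.752, 0.659, 0.0, 0.0]
contact_force: [0.7, 0.5, -0.3]
width: 0.0569
```

```bash
cat > cap.py <<'E'
from m import *
def cap(d,frame=None,zmin=-1):
    W=world(d); hsv=cv2.cvtColor(d["pixels"],cv2.COLOR_RGB2HSV)
    g=((cv2.inRange(hsv,(45,60,25),(90,255,255))>0)).astype(np.uint8)
    if frame is None: near=np.hypot(W[...,0]-.453,W[...,1]-.25)<.06
    else: near=np.linalg.norm((W-frame[0])[...,:2],axis=-1)<.05
    g&=near.astype(np.uint8)
    Z=W[...,2]; zs=Z[g>0]; print("n",g.sum(),"z pct",np.percentile(zs,[2,25,50,75,98]).round(4))
    return W,g>0,Z
E
python3 - <<'E'
from cap import *
d=ctrl.get_image("wrist");d=ctrl.get_image("wrist"); st(); W,g,Z=cap(d)
for lo,hi in((.0,.006),(.018,.03)):
    q=W[g&(Z>lo)&(Z<hi)]; (c,r)=cv2.minEnclosingCircle(q[:,:2].astype(np.float32)); print(lo,len(q),np.round(c,4),round(r,4),"z",np.median(q[:,2]).round(4))
    for a in(0,1): print(np.percentile(q[:,a],[1,99]).round(4))
top=W[(np.hypot(W[...,0]-.453,W[...,1]-.25)<.03)&(Z>.018)&(Z<.03)]; print("all high",len(top),cv2.minEnclosingCircle(top[:,:2].astype(np.float32)),top.mean(0).round(4))
E
```

```text
t 13.15 tcp [0.4402 0.1742 0.2189] yaw_y -7.62 z [ 0. -0. -1.] F [-0.26 -0.39 -0.14] w 0.0568 q [ 0.26 -0.28  2.03 -0.    1.4   0.4 ]
n 1187 z pct [0.0016 0.003  0.0038 0.0228 0.0246]
0.0 741 [0.4518 0.2541] 0.0237 z 0.0032
[0.4293 0.4745]
[0.2316 0.2766]
0.018 435 [0.4517 0.2542] 0.0158 z 0.0231
[0.4372 0.4659]
[0.2395 0.2688]
all high 671 ((0.45169252157211304, 0.25417327880859375), 0.015762927010655403) [0.4517 0.2542 0.0232]
```

```bash
python3 - <<'E'
from h import *
plan([.4526,.2535,.0055],-7.6,1)
E
```

```text
[0.001, 0.002, -0.002, 1.606, 0.035, 4.268]
```

Call:
carry_out --pt "0 0 0 0.5 0.01 0.3 60" --pt "0 0 0 0.7 0.015 0.6 60" --pt "0 0 0 0.406 0.01 0.8 60" --pt "0 0 0 0 0 0.8 60" --pt "0 0 0 0 0 0.8 60" --pt "0 0 0 0 0 0.6 60" --pt "0 0 0 0 0 0.3 60" --pt "0 0 0 0 0 0.068 60"

```text
time: 14.15
tcp_pos: [0.4523, 0.2533, 0.0049]
orientation: [0.753, 0.658, -0.001, -0.0]
contact_force: [0.5, -0.1, 1.1]
width: 0.0566
```

Call:
carry_out --pt "0 0 0 0 0 0 60" --pt "0 0 0 0 0 0 0" --pt "0 0 0 0 0 0 0" --pt "0 0 0 0 0 0 0" --pt "0 0 0 0 0 0 0" --pt "0 0 0 0 0 0 0" --pt "0 0 0 0 0 0 0" --pt "0 0 0 0 0 0 0" --squeeze 45

```text
time: 15.15
tcp_pos: [0.4524, 0.2542, 0.006]
orientation: [0.752, 0.659, 0.0, 0.0]
contact_force: [-0.7, 0.0, 4.8]
width: 0.0294
```

Call:
carry_out --pt "0 0 0 0 0 -0.2 0" --pt "0 0 0 0 0 -0.5 0" --pt "0 0 0 0 0 -0.8 0" --pt "0 0 0 0 0 -0.9 0" --pt "0 0 0 0 0 -0.6 0" --pt "0 0 0 0 0 -0.3 0" --pt "0 0 0 0 0 0 0" --pt "0 0 0 0 0 0 0"

```text
time: 16.15
tcp_pos: [0.4512, 0.2536, 0.1686]
orientation: [0.752, 0.659, -0.001, -0.0]
contact_force: [0.4, 0.7, -0.1]
width: 0.0296
```

```bash
cat > held.py <<'E'
from cap import *
d=ctrl.get_image("wrist");d=ctrl.get_image("wrist"); s=ctrl.state(); st(); m=R.from_quat(s["orientation"]).as_matrix()
W,g,Z=cap(d,(s["tcp_pos"],)); P=(W-s["tcp_pos"])@m
save(d,"h.png",(220,180,420,380),3)
q=P[g&(abs(P[...,2])<.04)]; print(len(q),"tool x",np.percentile(q[:,0],[1,50,99]).round(4),"y",np.percentile(q[:,1],[1,50,99]).round(4),"z",np.percentile(q[:,2],[2,50,98]).round(4))
f=q[q[:,2]>-.01]; print("flange",len(f),np.percentile(f[:,0],[1,99]).round(4),np.percentile(f[:,1],[1,99]).round(4),np.median(f[:,2]).round(4))
t=q[q[:,2]<-.012]; print("head",len(t),np.percentile(t[:,0],[1,99]).round(4),np.percentile(t[:,1],[1,99]).round(4),np.median(t[:,2]).round(4))
E
python3 held.py; python3 -c "
from h import *
plan([.585,.02,.16],-7.7,6)"
```

```text
t 16.25 tcp [0.4512 0.2536 0.1685] yaw_y -7.6 z [-0.003 -0.001 -1.   ] F [-0.08 -0.06 -0.78] w 0.0294 q [ 0.41 -0.14  1.99  0.    1.29  0.54]
n 3286 z pct [0.164  0.1659 0.1792 0.1855 0.1866]
3278 tool x [-0.0102  0.0119  0.0229] y [-0.0197 -0.0009  0.0177] z [-0.0181 -0.0106  0.0045]
flange 1621 [0.0056 0.0232] [-0.0212  0.019 ] 0.0026
head 1578 [-0.0104  0.015 ] [-0.0155  0.0133] -0.017
[-0.003, 0.002, 0.002, -0.713, 0.545, 0.028]
[-0.003, 0.002, 0.002, -0.713, 0.545, 0.028]
[-0.003, 0.002, 0.002, -0.712, 0.546, 0.028]
[-0.003, 0.002, 0.002, -0.712, 0.546, 0.028]
[-0.003, 0.002, 0.002, -0.712, 0.546, 0.028]
[-0.003, 0.002, 0.002, -0.712, 0.546, 0.028]
```

View pics/h.png

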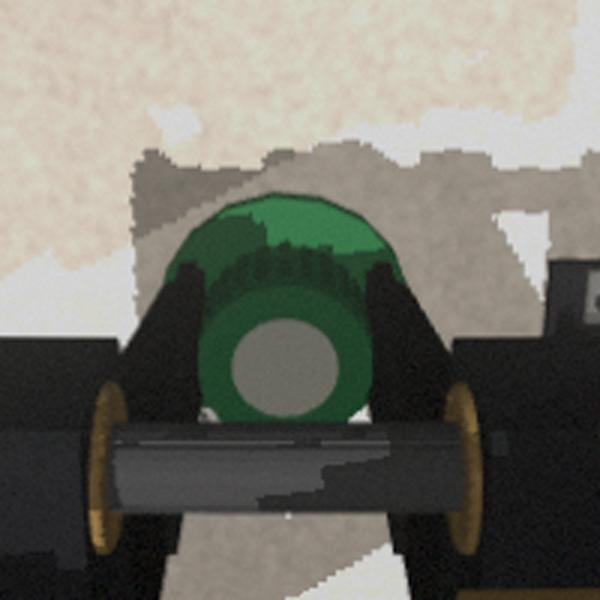

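The cap is held upright and centred between the fingers: head at px (285,367), flange visible above it. Moving it over the stud.

```bash
python3 -c "
from h import *
plan([.5996,.0244,.11],-7.7,1)"
```

```text
[-0.017, 0.01, 0.01, -4.149, 3.552, 1.167]
```

Call:
carry_out --pt "0 0 0.01 -0.45 0.38 0 0" --pt "0 0 0 -0.7 0.6 0 0" --pt "0 0 0 -0.75 0.65 0 0" --pt "0 0 0 -0.75 0.65 0 0" --pt "0 0 0 -0.75 0.65 0 0" --pt "0 0 0 -0.5 0.42 0.3 0" --pt "0 0 0 -0.25 0.2 0.5 0" --pt "0 0 0 0 0 0.37 0"

```text
time: 17.25
tcp_pos: [0.5995, 0.0238, 0.1094]
orientation: [0.754, 0.657, -0.001, -0.001]
contact_force: [0.1, 0.5, -0.2]
width: 0.0293
```

Call:
carry_out --pt "0 0 0 0 0 0 0" --pt "0 0 0 0 0 0 0" --pt "0 0 0 0 0 0 0" --pt "0 0 0 0 0 0 0" --pt "0 0 0 0 0 0 0" --pt "0 0 0 0 0 0 0" --pt "0 0 0 0 0 0 0" --pt "0 0 0 0 0 0 0"

```text
time: 18.25
tcp_pos: [0.6003, 0.0246, 0.112]
orientation: [0.753, 0.658, -0.0, -0.0]
contact_force: [0.3, 0.1, 0.1]
width: 0.0297
```

```bash
python3 -c "
from h import *
st();plan([.5996,.0244,.083],-7.7,1)"; python3 held.py; python3 - <<'E'
from h import *
d=ctrl.get_image("side"); save(d,"s4.png",(230,220,330,330),5)
E
```

```text
t 18.25 tcp [0.6003 0.0246 0.112 ] yaw_y -7.7 z [-0.  0. -1.] F [0.29 0.09 0.06] w 0.0297 q [-0.05  0.1   1.85  0.    1.19  0.09]
[-0.0, -0.0, -0.0, -0.006, -0.013, 0.579]
t 18.35 tcp [0.6003 0.0246 0.112 ] yaw_y -7.7 z [-0. -0. -1.] F [-0.93  0.15 -0.86] w 0.0294 q [-0.05  0.1   1.85 -0.    1.19  0.09]
n 3341 z pct [0.1068 0.1093 0.1218 0.1289 0.1301]
3310 tool x [-0.0102  0.012   0.023 ] y [-0.02   -0.0008  0.0179] z [-0.0181 -0.01    0.0047]
flange 1655 [0.0051 0.0232] [-0.0213  0.0192] 0.0026
head 1579 [-0.0103  0.0151] [-0.0155  0.0134] -0.017
```

View pics/s4.png

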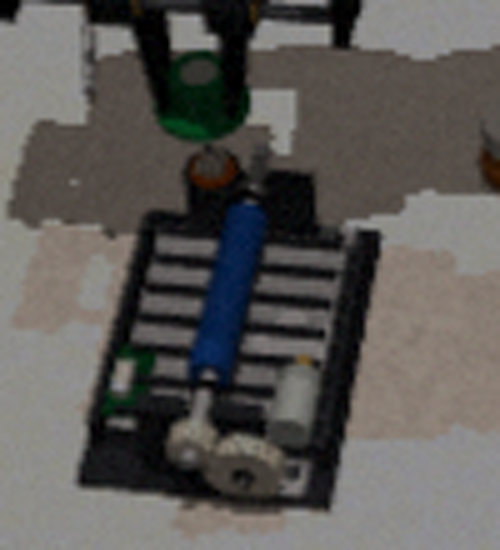

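The side view shows the roller in both saddles, its gear meshed with the drive gear at px (190,440), and the cap directly above the stud at (210,165). Lowering now.

Call:
carry_out --pt "0 0 0 0 -0.013 0.2 0" --pt "0 0 0 0 0 0.25 0" --pt "0 0 0 0 0 0.15 0" --pt "0 0 0 0 0 0.1 0" --pt "0 0 0 0 0 0 0" --pt "0 0 0 0 0 0 0" --pt "0 0 0 0 0 0 0" --pt "0 0 0 0 0 0 0" --squeeze 60

```text
time: 19.4
tcp_pos: [0.5999, 0.0247, 0.0774]
orientation: [0.753, 0.658, 0.0, 0.0]
contact_force: [-0.2, -0.3, -0.6]
width: 0.0291
```

Call:
carry_out --pt "0 0 0 0 0 0.03 0" --pt "0 0 0 0 0 0.03 0" --pt "0 0 0 0 0 0.03 0" --pt "0 0 0 0 0 0.02 0" --pt "0 0 0 0 0 0 0" --pt "0 0 0 0 0 0 0" --pt "0 0 0 0 0 0 0" --pt "0 0 0 0 0 0 0"

```text
time: 20.4
tcp_pos: [0.5999, 0.0245, 0.0718]
orientation: [0.753, 0.658, 0.0, 0.0]
contact_force: [-0.9, -2.3, 2.1]
width: 0.0293
```

Call:
carry_out --pt "0 0 0 0 0 0.02 0" --pt "0 0 0 0 0 0.02 0" --pt "0 0 0 0 0 0.02 0" --pt "0 0 0 0 0 0 0" --pt "0 0 0 0 0 0 0" --pt "0 0 0 0 0 0 0" --pt "0 0 0 0 0 0 0" --pt "0 0 0 0 0 0 0"

```text
time: 21.4
tcp_pos: [0.6003, 0.0246, 0.0702]
orientation: [0.753, 0.658, 0.0, 0.0]
contact_force: [-3.4, -1.9, 8.8]
width: 0.0294
```

Call:
carry_out --pt "0 0 0 0 0 0.02 0" --pt "0 0 0 0 0 0.02 0" --pt "0 0 0 0 0 0.02 0" --pt "0 0 0 0 0 0 0" --pt "0 0 0 0 0 0 0" --pt "0 0 0 0 0 0 0" --pt "0 0 0 0 0 0 0" --pt "0 0 0 0 0 0 0"

```text
time: 22.4
tcp_pos: [0.5999, 0.0248, 0.0657]
orientation: [0.753, 0.658, 0.0, 0.0]
contact_force: [2.6, -1.0, 3.5]
width: 0.0293
```

The force rose to about 9 N and then dropped, so it has clicked. The washer is now resisting; I keep pressing home.

Call:
carry_out --pt "0 0 0 0 0 0.02 0" --pt "0 0 0 0 0 0.02 0" --pt "0 0 0 0 0 0.01 0" --pt "0 0 0 0 0 0 0" --pt "0 0 0 0 0 0 0" --pt "0 0 0 0 0 0 0" --pt "0 0 0 0 0 0 0" --pt "0 0 0 0 0 0 0"

```text
time: 23.4
tcp_pos: [0.5999, 0.0248, 0.064]
orientation: [0.753, 0.658, 0.0, 0.0]
contact_force: [-0.7, -0.9, 7.6]
width: 0.0292
```

```bash
python3 -c "
from h import *
for i in range(3): ctrl.get_image('wrist'); st()"; python3 held.py
```

```text
t 23.45 tcp [0.6    0.0248 0.0641] yaw_y -7.7 z [ 0.001  0.    -1.   ] F [-0.05 -0.88  9.03] w 0.029 q [-0.05  0.15  1.88  0.    1.1   0.09]
t 23.5 tcp [0.6    0.0248 0.0641] yaw_y -7.7 z [ 0.001  0.    -1.   ] F [-0.32 -1.37  8.41] w 0.0293 q [-0.05  0.15  1.88  0.    1.1   0.09]
t 23.55 tcp [0.6    0.0248 0.0641] yaw_y -7.7 z [ 0.001  0.    -1.   ] F [-0.71 -1.54  8.77] w 0.0295 q [-0.05  0.15  1.88  0.    1.1   0.09]
t 23.65 tcp [0.6    0.0248 0.0641] yaw_y -7.69 z [ 0.001  0.    -1.   ] F [-0.53 -0.83  7.73] w 0.0289 q [-0.05  0.15  1.88  0.    1.1   0.09]
n 3375 z pct [0.0583 0.0615 0.0733 0.0811 0.0823]
3354 tool x [-0.0102  0.012   0.0229] y [-0.0205 -0.0013  0.0181] z [-0.0182 -0.0092  0.0056]
flange 1710 [0.0055 0.0232] [-0.0216  0.0191] 0.0026
head 1564 [-0.0103  0.015 ] [-0.0155  0.0133] -0.0171
```

Call:
carry_out --pt "0 0 0 0 0 0.01 0" --pt "0 0 0 0 0 0.01 0" --pt "0 0 0 0 0 0 0" --pt "0 0 0 0 0 0 0" --pt "0 0 0 0 0 0 0" --pt "0 0 0 0 0 0 0" --pt "0 0 0 0 0 0 0" --pt "0 0 0 0 0 0 0"

```text
time: 24.65
tcp_pos: [0.6, 0.0248, 0.0637]
orientation: [0.753, 0.658, 0.0, 0.0]
contact_force: [-1.2, -0.2, 10.5]
width: 0.0295
```

Call:
carry_out --pt "0 0 0 0 0 0.01 0" --pt "0 0 0 0 0 0 0" --pt "0 0 0 0 0 0 0" --pt "0 0 0 0 0 0 0" --pt "0 0 0 0 0 0 0" --pt "0 0 0 0 0 0 0" --pt "0 0 0 0 0 0 0" --pt "0 0 0 0 0 0 0"

```text
time: 25.65
tcp_pos: [0.6, 0.0248, 0.0635]
orientation: [0.753, 0.658, 0.0, 0.0]
contact_force: [-2.7, -0.8, 12.8]
width: 0.0291
```

Call:
carry_out --pt "0 0 0 0 0 0.01 0" --pt "0 0 0 0 0 0.01 0" --pt "0 0 0 0 0 0 0" --pt "0 0 0 0 0 0 0" --pt "0 0 0 0 0 0 0" --pt "0 0 0 0 0 0 0" --pt "0 0 0 0 0 0 0" --pt "0 0 0 0 0 0 0"

```text
time: 26.65
tcp_pos: [0.6001, 0.0248, 0.0635]
orientation: [0.753, 0.658, 0.0, 0.0]
contact_force: [-4.8, -1.9, 16.7]
width: 0.0291
```

```bash
python3 held.py; python3 - <<'E'
from h import *
d=ctrl.get_image("side"); save(d,"s5.png",(230,220,330,330),5); st()
E
```

```text
t 26.75 tcp [0.6001 0.0248 0.0634] yaw_y -7.7 z [-0.  0. -1.] F [-4.94 -0.83 16.4 ] w 0.0291 q [-0.05  0.16  1.88  0.    1.1   0.09]
n 3383 z pct [0.0576 0.0609 0.0726 0.0804 0.0816]
3364 tool x [-0.01    0.0121  0.0231] y [-0.0207 -0.0013  0.018 ] z [-0.0182 -0.0093  0.0057]
flange 1708 [0.0056 0.0232] [-0.0217  0.0192] 0.0025
head 1579 [-0.0103  0.015 ] [-0.0154  0.0133] -0.0171
t 26.8 tcp [0.6    0.0248 0.0634] yaw_y -7.7 z [-0.  0. -1.] F [-5.23 -0.05 17.33] w 0.0293 q [-0.05  0.16  1.88  0.    1.1   0.09]
```

View pics/s5.png

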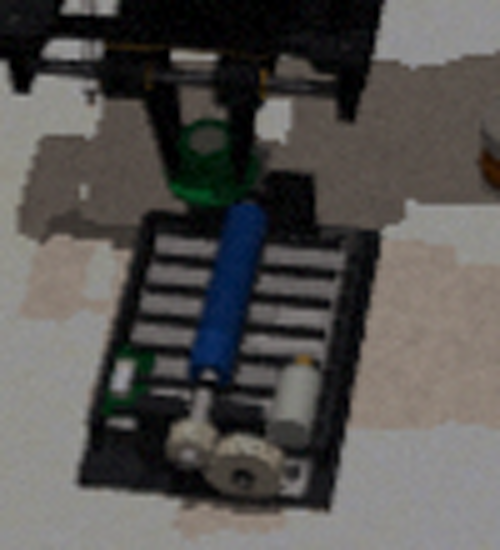

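The cap is down over the stud at px (210,185) and the roller is unmoved. TCP z has stopped at 63.4 mm, the predicted home height. The last 1 mm of commanded push added about 4 N and no travel. Handing in while still pressing.

```bash
python3 -c "
from h import *
print(ctrl.hand_in()); st()"
```

```text
the job is handed in; nothing more can be done
None
the job is handed in; nothing more can be done
```

The roller is fitted and the cap is home on the stud. I handed the job in at about 27 s on the robot's clock, with the arm still pressing the cap down.

- **Roller:** I took the blue roller nearest the base and laid it in both saddles with its gear at the drive-gear end. After letting go, its sleeve top read 62.2 mm all along the part in view. That is level and matches the expected 63 mm, because the camera reads about 0.8 mm low. The last side picture shows it still there, with its gear against the drive gear.
- **Cap:** The push rose to about 9 N and then dropped to 3.5 N at the click. After that the washer's resistance built up until the cap stopped. It stopped at 63.4–63.5 mm tool height against a predicted 63.5 mm, and the last 1 mm of commanded push added only force. It was held with about 17 N, a little above the suggested 15 N, plus about 5 N sideways. The cap had not slipped in the fingers.
- **Not checked directly:** The flat washer is inferred from the force and height, because the cap hides it. The wrist and top cameras disagreed by 2–3 mm on some positions, so I aligned the parts using wrist-camera measurements relative to the gripper.
- **Other objects:** I saw no contact with anything else, but I didn't re-measure their positions at the end.

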